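# Show the salt shaker's foot to the code reader

## Task

Wake the code reader on the counter by pressing its round key fully down and letting it up, then choose single-item reading by pressing its square key in the same way; keep off the bar-shaped cancel key. Then pick the salt shaker (clear glass, domed metal top) off the wooden chopping board and hold it in the air in front of the reader's slanted window, dome away from the window, with its foot square to the window, centred on it and about 10 cm from it. Finish while still holding it there, motionless, with everything else left standing where it was.

Things in the scene. Friction and masses are not known exactly. Their poses are not given: they have to be found in the camera images.
- shaker_centre (a point): salt shaker: clear glass body with a domed metal top, the shortest and only domed one of the three containers on the wooden chopping board; 44 mm across (round, grasp anywhere round it), 90 mm tall, about 0.1 kg, loose. This point is its centre, half-way up (45 mm above its foot); z axis = its own axis, towards the dome. It starts upright
- shaker_foot (a point): centre of the flat underside (foot) of the salt shaker, 45 mm below its centre along its own axis; same axes
- board: wooden chopping board (224 mm in x, 320 mm in y, 19 mm thick, fixed), right of the reader; origin at the centre of its underside, on the counter. The three containers stand upright on it in a loose row along its y axis, their axes at least 98 mm apart. Mind the wall cabinets over the back of the counter: their fronts stand at x = 0.57, their undersides 0.61 m above the counter
- reader: code reader, fixed on the counter: low grey base 170 mm deep (x) by 160 mm wide (y), 25 mm high at the key deck; origin under its centre; front (-x) towards the robot, with a row of three keys; behind them a slanted head, highest edge 95 mm above the counter
- reader_window: the reader's slanted dark window, 60x74 mm, in the head (92x140 mm). Origin at the centre of its face, z axis = straight out of the face (35 degrees from vertical, leaning to the reader's front), y axis = the reader's y (left)
- key_round (a joint): round key, middle of the row: 0 up, grows as pressed, 0.005 m fully down; spring, 1.4 N to start and about 5 N fully down; returns by itself
- key_round_top (a point): centre of the top face of the round key (30 mm across, 10 mm proud of the deck when up); pressed straight down
- key_square (a joint): square key, left end of the row (reader's +y): 0 up, 0.005 m fully down; same spring
- key_square_top (a point): centre of the top face of the square key (26x26 mm), 50 mm from the round key
- key_bar (a joint): narrow bar-shaped cancel key, right end of the row (reader's -y): 0 up, 0.005 m fully down; same spring; leave alone
- key_bar_top (a point): centre of the top face of the bar key (32x11 mm), 50 mm from the round key
- spice_tall: spice jar with a screw cap, 45 mm across, 107 mm tall, straight sides; origin at the centre of its underside; stands on the wooden board; leave alone
- spice_wide: spice jar with a wide cap, 45 mm across, 101 mm tall; origin at the centre of its underside; stands on the wooden board; leave alone
- onion: onion, 82 mm across, 94 mm tall, at the back right; origin at its underside; leave alone
- lemon: lemon, 78x55x56 mm, behind, left of the middle; origin at its underside; leave alone
- mug: mug, 78 mm across, 93 mm tall, at the back; origin at its underside; leave alone
- pepper_mill: wooden pepper mill, 58 mm across, 160 mm tall, at the back; origin at its underside; leave alone
Things that resemble listed ones, but are neither listed nor needed, are in the scene too. Leave any turquoise look-alike of the part that bears shaker_centre alone.

How it is judged (in metres and radians):
On the way, in this order (a step that is already met when the one before it is completed fails the run):
1. the round key is pressed down while the square key is up (value of joint key_round above 0.0035 m and value of joint key_square below 0.0015 m), for 0.1 s.
2. then the square key is pressed down while the round key is up again (value of joint key_square above 0.0035 m and value of joint key_round below 0.0015 m), for 0.1 s.
3. then the salt shaker is lifted off the board in the gripper (height (world z) of shaker_foot above 0.05 m and contact force between salt_shaker and the fingers above 1 N), for 0.2 s.
At the end, for the whole second after the job is handed in: The gripper holds the salt shaker still in the air, touching nothing else, its foot 75 to 125 mm out from the reader's window and within 20 mm of the window's centre line either way, its axis within 12 degrees of square to the window with the dome away from it; all keys are up (x of shaker_foot in the frame of reader_window between -0.02 and 0.02 m and y of shaker_foot in the frame of reader_window between -0.02 and 0.02 m and z of shaker_foot in the frame of reader_window between 0.075 and 0.125 m and z of shaker_centre in the frame of reader_window above 0.11 m and angle between the z axis of shaker_centre and the z axis of reader_window, either way round below 0.21 rad and contact force between salt_shaker and the fingers above 1 N and contact force between salt_shaker and reader below 0.2 N and linear speed of salt_shaker below 0.02 m/s and angular speed of salt_shaker below 0.1 rad/s and value of joint each of key_round, key_square, key_bar below 0.0015 m); the arm keeps its last pose, push and grip.
It fails at once if the bar key (cancel) is pressed (value of joint key_bar above 0.0025 m).
It fails at once if the round and the square key are down together (value of joint each of key_round, key_square above 0.0025 m).
It fails at once if a bystander is shifted by more than 4 cm or knocked over (distance of any of spice_tall, spice_wide, onion, lemon, mug, pepper_mill from where it was at the start of the episode above 0.04 m or angle between any of spice_tall, spice_wide, mug, pepper_mill's own z axis and vertical above 0.5 rad).
It also fails if it takes over 59 s, if anything falls off the work surface, if the arm or the gripper's body presses on something with over 40 N, if the wrist force passes 120 N, or if a joint passes its speed limit or range.

## Robot

A 7-joint arm with a two-finger parallel gripper is mounted at the origin on a cart in front of the work surface, level with it; the furniture and walls round the work are solid. World frame = base frame: x ahead of the robot, y to its left, z up, the work surface at z = 0. Lengths are in mm, angles in rad, forces in N, time in s.
With the tool pointing down it reaches from about 375 to 925 mm from the base axis. Payload 3.1 kg.
Tool frame: the origin (TCP) lies on the mounting face of the last link; the fingertips stand 173 mm ahead of it and the grasp point (between the pads) lies 155 mm ahead of it (robot.tip_reach is the distance from the TCP to the fingertips, in mm); z points along the fingers, y is the direction in which the jaws open and shut (so a half turn about z gives the same grasp; the last joint's range is limited). The gripper opens to 85 mm and grips with 20 to 120 N. Pads are 22 mm wide; open, the fingers measure 114 mm over their backs; the gripper's body (76 mm by 85 mm) begins 54 mm behind the grasp point. The pads swing forward as they close: fully open they stand 13 mm farther back than shut.
Start: joints at [-1.393, 0.383, 0.044, 1.598, -0.018, 1.161, -0.05], TCP at [176.987, 625.446, 404.669] pointing down, gripper open.
Joint ranges: [-2.61, 2.61], [-0.41, 2.15], [-1.48, 1.57], [0, 2.5], [-1.57, 4.71], [0.05, 1.97], [-2.85, 2.85]. Speed limits (rad/s): [2.79, 2.79, 3.14, 3.14, 3.14, 3.14, 3.14].

## Interface

Orientations are given as [roll, pitch, yaw] about the fixed x, y, z axes, in that order (R = Rz(yaw) Ry(pitch) Rx(roll)).
In Python, from cell import telemetry, vision, hand_in, finder, robot gives the robot as it stands. The module is installed in compiled form; this text tells all that it offers.
- The arm moves only by the tool servo_tool, never from a script. Its argument "increments" is a list of rows, each a list of 3 entries, a list of its own where there are three numbers: the shift along the tool's x, y, z in m, then the turn, a rotation vector about the tool's x, y, z in rad, then the closure in counts, from 0 (fully open) to 255 (shut). A call has 1 to 8 rows; each row is the pose to reach, as a shift and turn from the pose commanded when the call began, along the tool's axes at that moment; what a row does not reach only later rows make up. A row lasts 1/10 s, in which the tool goes at most 50 mm and 8.59 degrees, less where a joint would pass 70% of its speed; a pose out of reach is approached as far as the arm can. A call with a gripper value outside its range is refused whole. The fingers move at their own pace and stop on an object; "force" is the grip in N (left out, the last holds). Time passes only in rows, so rows that repeat a pose let the fingers close. It gives the time, the measured TCP pose, the force and the opening at its end, in the units of the state.
- telemetry.read_state(): the state, without advancing time (a new reading comes with each control period).
- vision.camera(name): name is "side" or "top"; returns a dict with "img" (400x640x3 uint8, red, green, blue), "mtx" (3x3 intrinsics, pixels), "R" (3x3) and "t" (3): a world point X has camera coordinates R X + t. Camera axes: x right, y down, z forward; pixel columns grow to the right and rows downward; lengths in mm; the calibration is good to about 2 mm. A picture is of the moment at which its call begins. There is no depth.
- hand_in(): hands the job in, once; it reports no verdict.
Trained networks look in a picture, given as the dict that the camera call returned (one of the last four; its "shot" number tells which), for a name from the list of things; names that differ only in an ending like _2 or _b are one class to them, and where a whole thing is asked for, a point or a joint stands for the part that bears it (a point fixed in the world has none). Each returns a list of dicts, best first, with "p" (0 to 1); they miss things now and then, are a little off and sometimes report something else, mostly with a low value. They report only what shows in the picture. A call takes as long as a camera call. They do not tell look-alikes from the thing itself.
- finder.cut_out(thing, picture): "mask" (400x640 bool, what is visible of it).
- finder.tip_of(thing, picture): "point" ([x, y, z] in mm, in world coordinates, good to about 4 mm: a listed point, or the origin of a listed thing).
The state is a dict: "clock": time; "joints": joint angles; "qvel": joint speeds; "joint_torque": joint torques, N m; "tcp_pos": TCP position; "orientation": TCP orientation; "force": force on the tool from outside, world axes, zero at the start; "moment": the same for the moment, N m; "gripper_width": opening from 0.0 (shut) to 1.0 (fully open).
Only numpy, scipy, OpenCV 4.12 (cv2) and the standard library are available. Lean on these libraries where they do the work, as an engineer would, in place of code of your own. Each camera call takes 0.05 s, during which the arm holds its last target. There are 200 camera calls.

## Working session

There is one attempt and no reset: what is moved stays moved. The work goes in short steps, Python scripts to look and compute and a tool call to move; the robot and the scene stay as the last step left them, time stands still between calls to the robot, and variables do not carry over. Pictures are saved under pics/ and viewed, about 8 in all and at most 12, crops included, and the job is handed in when it is done.

Besides the shell and the picture viewer there is one more tool, called after "Call:" as a command line: name --argument value ..., lists and objects as JSON in quotes. servo_tool: Moves the arm, as the interface text tells. Its arguments: {"type":"object","properties":{"increments":{"type":"array"},"force":{"type":"number"}},"required":["increments"]}

```bash
mkdir -p pics; cat > h.py <<'E'
import numpy as np,cv2
from cell import telemetry, vision, hand_in, finder, robot
from scipy.spatial.transform import Rotation as Ro
def px(c,X):
    p=c["mtx"]@(c["R"]@np.array(X,float)+c["t"]); return (p[:2]/p[2]).round(0)
def save(c,n): cv2.imwrite(f"pics/{n}.png",c["img"][:,:,::-1])
E
python3 - <<'E'
from h import *
s=telemetry.read_state()
for k,v in s.items(): print(k,np.round(v,3))
cs={n:vision.camera(n) for n in("top","side")}
for n,c in cs.items():
    save(c,n+"0"); print(n,"campos",(-c["R"].T@c["t"]).round(0))
    for t in ["shaker_centre","reader_window","reader","key_round_top","key_square_top","key_bar_top","board","spice_tall","spice_wide"]:
        for d in finder.tip_of(t,c)[:3]: print(n,t,round(d["p"],2),np.round(d["point"],0),px(c,d["point"]))
print(telemetry.read_state()["clock"])
cv2.imwrite("pics/both0.png",np.vstack([cv2.resize(cs[n]["img"][:,:,::-1],(480,300)) for n in("top","side")]))
E
```

```text
clock 0.0
joints [-1.393  0.384  0.044  1.6   -0.018  1.161 -0.05 ]
qvel [-0.     0.001 -0.001  0.    -0.001 -0.     0.   ]
joint_torque [-0.0000e+00 -4.3347e+01  1.0250e+00 -2.4951e+01  1.1000e-02  1.1000e-02
 -0.0000e+00]
tcp_pos [176.869 624.965 403.269]
orientation [-3.139  0.     2.866]
force [0.453 0.118 0.141]
moment [-0.063 -0.038  0.023]
gripper_width 1.0
top campos [ 419.  -16. 1176.]
top shaker_centre 0.78 [486.  72.  45.] [283. 246.]
top shaker_centre 0.75 [ 431. -147.   66.] [371. 268.]
top reader_window 0.88 [552. 210.  69.] [226. 218.]
top reader_window 0.33 [ 430. -147.   61.] [371. 269.]
top reader 0.63 [506. 208.  -1.] [231. 239.]
top key_round_top 0.65 [458. 210.  34.] [227. 257.]
top key_square_top 0.45 [464. 264.  36.] [206. 254.]
top key_bar_top 0.56 [453. 160.  36.] [247. 259.]
top board 0.7 [ 463. -160.    1.] [373. 256.]
top board 0.68 [550. 209.  68.] [227. 219.]
top spice_tall 0.62 [488. -52.  14.] [332. 246.]
top spice_tall 0.16 [464. 264.  34.] [206. 254.]
top spice_wide 0.76 [ 474. -268.   22.] [417. 252.]
top spice_wide 0.52 [487. -51.  13.] [331. 246.]
side campos [404. 748. 446.]
side shaker_centre 0.96 [ 430. -153.   61.] [404. 186.]
side shaker_centre 0.89 [488.  73.  46.] [366. 232.]
side reader_window 0.8 [551. 206.  72.] [319. 251.]
side reader 0.65 [503. 208.   0.] [344. 289.]
side key_round_top 0.56 [459. 210.  34.] [369. 279.]
side key_square_top 0.77 [458. 265.  34.] [364. 300.]
side board 0.65 [ 463. -158.    3.] [389. 204.]
side spice_tall 0.66 [483. -52.  20.] [376. 216.]
side spice_wide 0.76 [ 478. -272.   17.] [389. 182.]
1.0
```

View pics/both0.png

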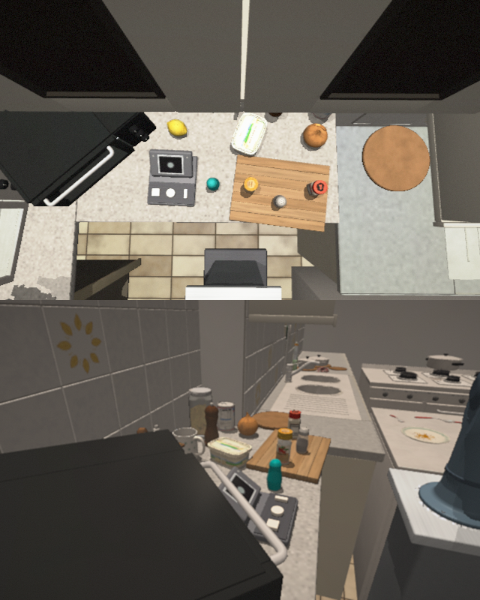

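View pics/side0.png

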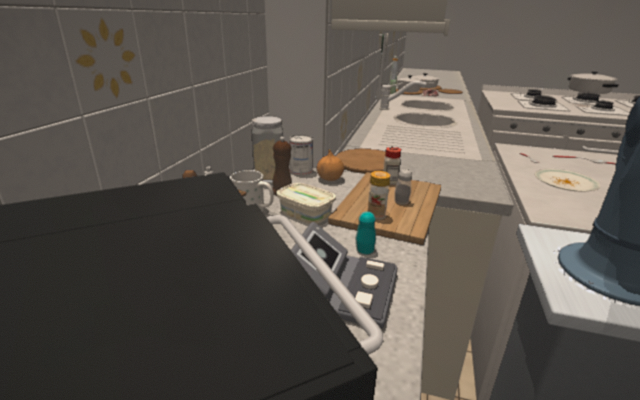

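```bash
python3 - <<'E'
from h import *
c=vision.camera("top"); d=vision.camera("side")
for X in [(177,625,403),(177,625,230),(0,0,0),(0,0,400),(100,300,500)]: print(X,px(c,X),px(d,X))
h=cv2.resize(c["img"][190:290,180:440,::-1],(780,300),interpolation=cv2.INTER_CUBIC)
f=cv2.resize(c["img"][:,:,::-1],(480,300))
o=np.zeros((600,780,3),np.uint8);o[:300]=h;o[300:,:480]=f
o[300:,480:]=cv2.resize(d["img"][200:340,260:400,::-1],(300,300),interpolation=cv2.INTER_CUBIC)
cv2.imwrite("pics/c1.png",o)
E
```

```text
(177, 625, 403) [-81. 422.] [1633.  299.]
(177, 625, 230) [ -5. 394.] [956. 648.]
(0, 0, 0) [310. 447.] [614. 273.]
(0, 0, 400) [305. 544.] [708.  59.]
(100, 300, 500) [ 86. 506.] [852. -47.]
```

View pics/c1.png

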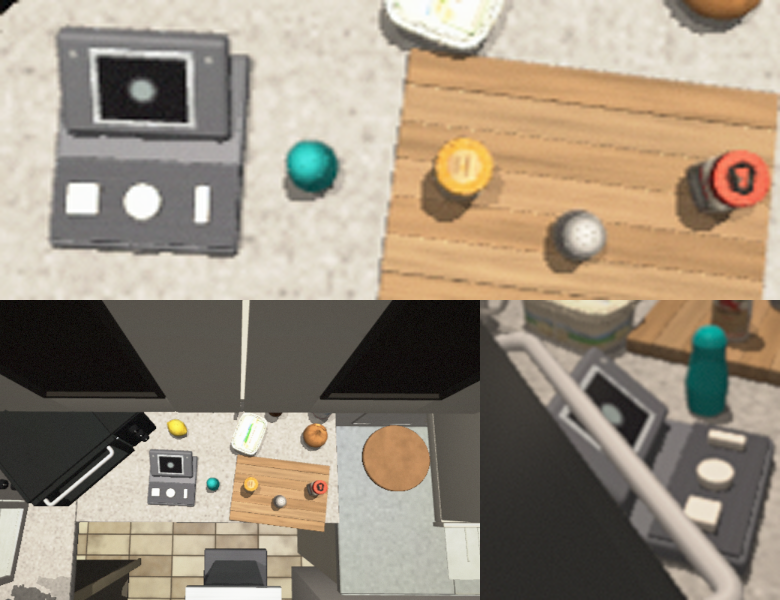

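```bash
cat >> h.py <<'E'
def atz(c,p,z):
    r=c["R"].T@np.linalg.inv(c["mtx"])@np.array([p[0],p[1],1.]); o=-c["R"].T@c["t"]
    return o+r*(z-o[2])/r[2]
def tri(c,p,d,q):
    P=[k["mtx"]@np.c_[k["R"],k["t"]] for k in(c,d)]
    X=cv2.triangulatePoints(P[0],P[1],np.array(p,float),np.array(q,float)).ravel(); return X[:3]/X[3]
E
python3 - <<'E'
from h import *
c=vision.camera("top"); d=vision.camera("side")
for n,p,q in [("sq",(207.3,256.3),(363.6,299.4)),("rd",(227.3,257),(369.7,280.7)),("bar",(247.3,258),(375.3,264.4))]:
    print(n,atz(c,p,35).round(1),atz(d,q,35).round(1),tri(c,p,d,q).round(1))
print("win",atz(c,(227.7,220),69).round(1),"dome",atz(c,(374,268.3),105).round(1))
for n in ("c","d"):
    k=eval(n)
    for b in finder.cut_out("shaker_centre",k)[:2]:
        m=np.argwhere(b["mask"]); print(n,b["p"],m.min(0)[::-1],m.max(0)[::-1])
for h in(200,300,400):
    print(h,[atz(c,p,h).round(0)[:2] for p in((60,273),(204,167),(60,265),(152,200))])
E
```

```text
sq [458.4 260.4  35. ] [458.8 266.4  35. ] [458.9 261.4  30.8]
rd [457.  210.2  35. ] [457.  215.8  35. ] [457.2 211.   31.2]
bar [454.8 160.   35. ] [454.6 165.3  35. ] [455.  160.5  31.6]
win [546.3 205.7  69. ] dome [ 430.6 -148.5  105. ]
c 0.8 [275 237] [292 253]
c 0.54 [364 258] [381 275]
d 0.88 [355 212] [375 253]
d 0.85 [393 168] [411 204]
200 [array([415., 533.]), array([649., 236.]), array([432., 534.]), array([574., 346.])]
300 [array([416., 477.]), array([625., 210.]), array([431., 478.]), array([558., 309.])]
400 [array([416., 421.]), array([602., 184.]), array([429., 422.]), array([542., 272.])]
```

```bash
cat >> h.py <<'E'
def plan(pos,rpy,**k):
    s=telemetry.read_state(); R=Ro.from_euler("xyz",s["orientation"]); T=Ro.from_euler("xyz",rpy)
    print("shift m",(R.inv().apply(np.array(pos)-s["tcp_pos"])/1000).round(4),"rotvec",(R.inv()*T).as_rotvec().round(4),"t",round(s["clock"],2),"F",np.round(s["force"],1),"w",s["gripper_width"])
    print("tcp",np.round(s["tcp_pos"],1),np.round(s["orientation"],3),"j",np.round(s["joints"],2))
E
python3 - <<'E'
from h import *
c=vision.camera("top"); d=vision.camera("side")
print(tri(c,(62,267),d,(370,345)),tri(c,(153,200),d,(282,222)))
plan([350,211,400],[np.pi,0,3.106])
plan([457,211,260],[np.pi,0,3.106])
E
```

```text
[425.14851408 523.75546592 210.1789929 ] [570.78111661 342.80520512 201.09741361]
shift m [-0.2793 -0.3517  0.0047] rotvec [-0.      0.     -0.2402] t 1.4 F [ 0.9 -0.6 -0.9] w 1.00044432743803
tcp [177.  625.4 404.7] [3.142 0.    2.866] j [-1.39  0.38  0.04  1.6  -0.02  1.16 -0.05]
shift m [-0.3823 -0.3225  0.1447] rotvec [-0.      0.     -0.2402] t 1.4 F [ 0.9 -0.6 -0.9] w 1.00044432743803
tcp [177.  625.4 404.7] [3.142 0.    2.866] j [-1.39  0.38  0.04  1.6  -0.02  1.16 -0.05]
```

Call:
servo_tool --increments '[[[-0.279,-0.352,0.005],[0,0,-0.24],255],[[-0.279,-0.352,0.005],[0,0,-0.24],255],[[-0.279,-0.352,0.005],[0,0,-0.24],255],[[-0.279,-0.352,0.005],[0,0,-0.24],255],[[-0.279,-0.352,0.005],[0,0,-0.24],255],[[-0.279,-0.352,0.005],[0,0,-0.24],255],[[-0.279,-0.352,0.005],[0,0,-0.24],255],[[-0.279,-0.352,0.005],[0,0,-0.24],255]]'

```text
clock: 2.2
tcp_pos: [331.2, 254.1, 400.6]
orientation: [3.14, 0.001, 3.106]
force: [1.1, 0.4, 0.0]
gripper_width: 0.001
```

```bash
python3 - <<'E'
from h import *
plan([457,211,260],[np.pi,0,3.106])
E
```

```text
shift m [-0.1272 -0.0388  0.1406] rotvec [ 0.0012  0.0007 -0.0001] t 2.2 F [1.1 0.4 0. ] w 0.0014738540151968938
tcp [331.2 254.1 400.6] [3.140e+00 1.000e-03 3.106e+00] j [-1.   -0.08  0.24  2.14  0.02  1.08  0.76]
```

Call:
servo_tool --increments '[[[-0.127,-0.039,0.14],[0,0,0],255],[[-0.127,-0.039,0.14],[0,0,0],255],[[-0.127,-0.039,0.14],[0,0,0],255],[[-0.127,-0.039,0.14],[0,0,0],255],[[-0.127,-0.039,0.14],[0,0,0],255],[[-0.127,-0.039,0.14],[0,0,0],255]]'

```text
clock: 2.8
tcp_pos: [456.2, 212.2, 259.3]
orientation: [-3.14, -0.002, 3.104]
force: [-0.6, 0.5, 0.4]
gripper_width: 0.005
```

```bash
python3 - <<'E'
from h import *
c=vision.camera("top"); d=vision.camera("side")
plan([457,211,208],[np.pi,0,3.106])
print(robot.tip_reach)
o=np.hstack([cv2.resize(k["img"][y:y+130,x:x+130,::-1],(390,390),interpolation=cv2.INTER_CUBIC) for k,x,y in((c,170,190),(d,290,200))])
cv2.imwrite("pics/k1.png",o)
E
```

```text
shift m [-0.0011 -0.0027  0.0534] rotvec [0.0018 0.0009 0.0011] t 2.9 F [-0.3  0.4  0.5] w -0.002716033451640659
tcp [456.  213.6 261.4] [3.140e+00 1.000e-03 3.107e+00] j [-0.83  0.31  0.35  2.07 -0.15  0.78  1.15]
173.4
```

View pics/k1.png

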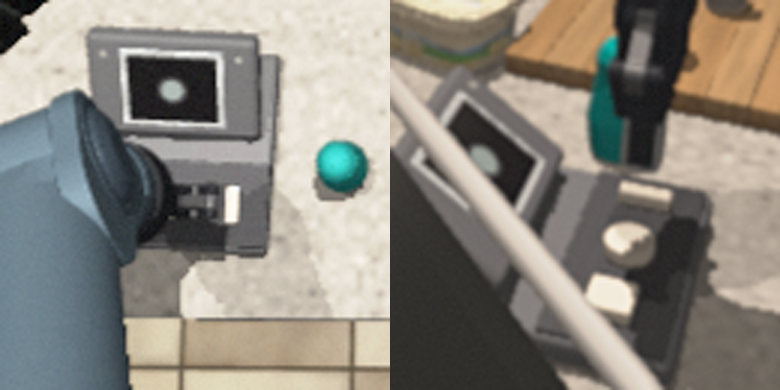

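Call:
servo_tool --increments '[[[-0.001,-0.002,0.04],[0,0,0],255],[[-0.001,-0.002,0.052],[0,0,0],255],[[-0.001,-0.002,0.055],[0,0,0],255],[[-0.001,-0.002,0.057],[0,0,0],255],[[-0.001,-0.002,0.058],[0,0,0],255],[[-0.001,-0.002,0.058],[0,0,0],255],[[-0.001,-0.002,0.058],[0,0,0],255]]'

```text
clock: 3.6
tcp_pos: [456.5, 211.3, 204.0]
orientation: [3.14, -0.002, 3.107]
force: [-4.9, -0.1, 9.1]
gripper_width: -0.004
```

Call:
servo_tool --increments '[[[0,0,0],[0,0,0],255],[[0,0,0],[0,0,0],255],[[0,0,-0.03],[0,0,0],255],[[0,0,-0.03],[0,0,0],255],[[-0.0,0.05,-0.03],[0,0,0],255],[[0,0.05,-0.03],[0,0,0],255],[[0,0.05,-0.03],[0,0,0],255],[[0,0.05,-0.03],[0,0,0],255]]'

```text
clock: 4.4
tcp_pos: [459.0, 260.1, 232.3]
orientation: [-3.141, 0.0, 3.106]
force: [0.1, -1.0, 0.3]
gripper_width: 0.006
```

```bash
python3 - <<'E'
from h import *
plan([458,261.5,203],[np.pi,0,3.106])
E
```

```text
shift m [0.001  0.0014 0.0293] rotvec [-0.0003  0.0004 -0.0003] t 4.4 F [ 0.1 -1.   0.3] w 0.0063492689231933784
tcp [459.  260.1 232.3] [-3.141  0.     3.106] j [-0.87  0.4   0.32  2.03 -0.18  0.74  1.1 ]
```

Call:
servo_tool --increments '[[[0.001,0.001,0.022],[0,0,0],255],[[0.001,0.001,0.026],[0,0,0],255],[[0.001,0.001,0.028],[0,0,0],255],[[0.001,0.001,0.029],[0,0,0],255],[[0.001,0.001,0.029],[0,0,0],255],[[0.001,0.001,0.029],[0,0,0],255],[[0.001,0.001,0.029],[0,0,0],255]]'

```text
clock: 5.1
tcp_pos: [457.9, 260.4, 204.0]
orientation: [-3.14, -0.002, 3.105]
force: [-3.6, -1.2, 6.5]
gripper_width: 0.002
```

Call:
servo_tool --increments '[[[0,0,0.0015],[0,0,0],255],[[0,0,0.0015],[0,0,0],255],[[0,0,0.0015],[0,0,0],255]]'

```text
clock: 5.4
tcp_pos: [458.1, 260.4, 203.9]
orientation: [-3.141, -0.003, 3.104]
force: [-4.7, -3.9, 15.7]
gripper_width: 0.004
```

Call:
servo_tool --increments '[[[0,0,-0.15],[0,0,0],255],[[0,0,-0.15],[0,0,0],255],[[0,0,-0.15],[0,0,0],255],[[0.03,-0.1,-0.15],[0,0,0],255],[[0.03,-0.2,-0.15],[0,0,0],0],[[0.03,-0.2,-0.15],[0,0,0],0],[[0.03,-0.2,-0.15],[0,0,0],0],[[0.03,-0.2,-0.15],[0,0,0],0]]'

```text
clock: 6.2
tcp_pos: [419.3, 55.5, 351.3]
orientation: [-3.141, -0.002, 3.094]
force: [0.8, -0.1, 1.1]
gripper_width: 0.681
```

```bash
python3 - <<'E'
from h import *
plan([430,-149,354],[np.pi,0,3.106])
E
```

```text
shift m [-0.0205 -0.2037 -0.0025] rotvec [-0.0008 -0.0024 -0.0121] t 6.2 F [ 0.8 -0.1  1.1] w 0.6809883118620382
tcp [419.3  55.5 351.3] [-3.141e+00 -2.000e-03  3.094e+00] j [-0.75 -0.01  0.52  2.19  0.01  0.96  1.29]
```

Call:
servo_tool --increments '[[[-0.02,-0.204,0],[0,0,-0.012],0],[[-0.02,-0.204,0],[0,0,-0.012],0],[[-0.02,-0.204,0],[0,0,-0.012],0],[[-0.02,-0.204,0],[0,0,-0.012],0],[[-0.02,-0.204,0],[0,0,-0.012],0],[[-0.02,-0.204,0],[0,0,-0.012],0],[[-0.02,-0.204,0],[0,0,-0.012],0]]'

```text
clock: 6.9
tcp_pos: [433.6, -140.5, 351.5]
orientation: [3.141, -0.001, 3.119]
force: [-0.1, -0.4, -0.2]
gripper_width: 1.001
```

```bash
python3 - <<'E'
from h import *
c=vision.camera("top"); d=vision.camera("side")
plan([430.5,-149.5,224],[np.pi,0,3.106])
for k in (c,d):
    for t in finder.tip_of("shaker_centre",k)[:2]: print(t["p"],np.round(t["point"],1))
o=np.hstack([cv2.resize(k["img"][y:y+130,x:x+130,::-1],(390,390),interpolation=cv2.INTER_CUBIC) for k,x,y in((c,310,200),(d,340,110))])
cv2.imwrite("pics/s1.png",o)
E
```

```text
shift m [ 0.0029 -0.0099  0.1274] rotvec [ 0.0009 -0.0008  0.0154] t 7.0 F [0.5 0.5 0.2] w 1.0042345865630387
tcp [ 433.7 -139.8  351.4] [ 3.141e+00 -1.000e-03  3.121e+00] j [-0.5   0.07  0.76  2.13 -0.06  0.96  1.84]
0.56 [487.2  69.9  44.9]
0.96 [489.3  70.9  46. ]
0.84 [ 430.9 -155.8   62.2]
```

View pics/s1.png

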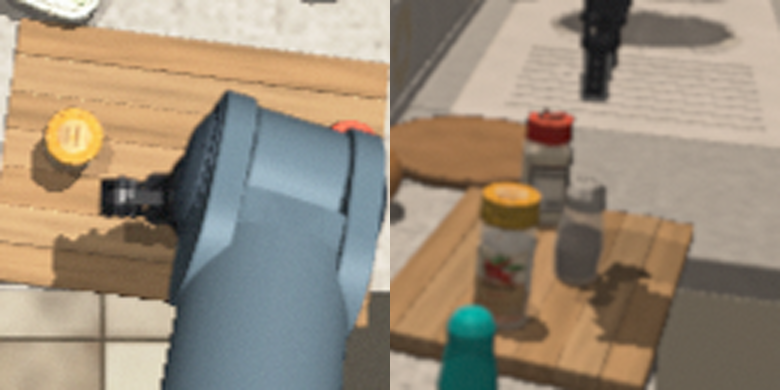

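Call:
servo_tool --increments '[[[0.003,-0.0105,0.03],[0,0,0.015],0],[[0.003,-0.0105,0.03],[0,0,0.015],0],[[0.003,-0.0105,0.05],[0,0,0.015],0],[[0.003,-0.0105,0.07],[0,0,0.015],0],[[0.003,-0.0105,0.09],[0,0,0.015],0],[[0.003,-0.0105,0.09],[0,0,0.015],0]]'

```text
clock: 7.7
tcp_pos: [429.3, -150.7, 260.1]
orientation: [3.141, -0.006, 3.104]
force: [-0.3, 0.2, 0.3]
gripper_width: 1.003
```

```bash
python3 - <<'E'
from h import *
d=vision.camera("side")
plan([430.5,-150,224],[np.pi,0,3.106])
cv2.imwrite("pics/s2.png",cv2.resize(d["img"][130:230,350:450,::-1],(400,400),interpolation=cv2.INTER_CUBIC))
E
```

```text
shift m [-0.0006  0.0013  0.0373] rotvec [ 0.0002 -0.003  -0.002 ] t 7.75 F [ 1.  -0.3  0.2] w 1.001018607592893
tcp [ 430.  -151.3  261.3] [ 3.141e+00 -3.000e-03  3.104e+00] j [-0.41  0.27  0.73  2.19 -0.26  0.77  2.02]
```

View pics/s2.png

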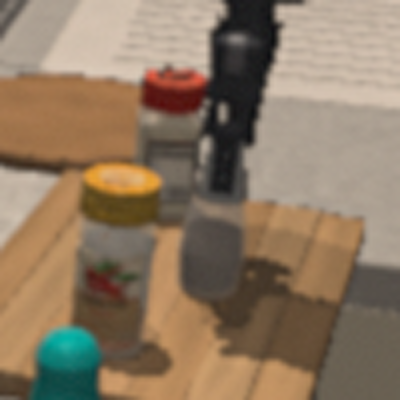

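Call:
servo_tool --increments '[[[0,0.001,0.02],[0,0,0],0],[[0,0.001,0.037],[0,0,0],0],[[0,0.001,0.037],[0,0,0],0],[[0,0.001,0.037],[0,0,0],100],[[0,0.001,0.037],[0,0,0],255],[[0,0.001,0.037],[0,0,0],255],[[0,0.001,0.037],[0,0,0],255],[[0,0.001,0.037],[0,0,0],255]]' --force 40

```text
clock: 8.55
tcp_pos: [431.1, -151.3, 226.1]
orientation: [3.14, 0.002, 3.103]
force: [-1.7, 0.4, 6.9]
gripper_width: 0.446
```

Call:
servo_tool --increments '[[[0,0,0],[0,0,0],255],[[0,0,0],[0,0,0],255],[[0,0,0],[0,0,0],255]]'

```text
clock: 8.85
tcp_pos: [431.1, -151.3, 226.1]
orientation: [3.14, 0.002, 3.103]
force: [-2.2, 0.5, 7.3]
gripper_width: 0.447
```

Call:
servo_tool --increments '[[[0,0,-0.02],[0,0,0],255],[[0,0,-0.04],[0,0,0],255],[[0,0,-0.07],[0,0,0],255],[[0,0,-0.1],[0,0,0],255],[[0,0,-0.13],[0,0,0],255],[[0,0,-0.13],[0,0,0],255],[[0,0,-0.13],[0,0,0],255]]'

```text
clock: 9.55
tcp_pos: [430.3, -151.2, 355.2]
orientation: [3.14, 0.002, 3.103]
force: [-0.5, -0.2, -2.1]
gripper_width: 0.446
```

```bash
python3 - <<'E'
from h import *
d=vision.camera("side"); c=vision.camera("top")
plan([340,50,360],[np.pi,0,3.106])
for n in("shaker_centre","shaker_foot"):
  for t in finder.tip_of(n,d)[:3]: print(n,t["p"],np.round(t["point"],1))
s=telemetry.read_state(); R=Ro.from_euler("xyz",s["orientation"]).as_matrix()
for k in(130,155,173,200,210): print(k,px(d,s["tcp_pos"]+R[:,2]*k))
cv2.imwrite("pics/s3.png",cv2.resize(d["img"][70:220,330:480,::-1],(600,600),interpolation=cv2.INTER_CUBIC))
E
```

```text
shift m [ 0.0972  0.1972 -0.0061] rotvec [ 0.0004 -0.0026 -0.0032] t 9.65 F [ 0.3 -0.3 -1.8] w 0.4479187237632835
tcp [ 429.5 -150.8  353.5] [ 3.141e+00 -3.000e-03  3.103e+00] j [-0.52  0.07  0.8   2.13 -0.06  0.97  1.85]
shaker_centre 0.85 [ 430.9 -154.   191.5]
shaker_centre 0.8 [491.9  71.1  43.4]
shaker_centre 0.74 [ 7.848e+02 -1.970e+01  1.000e-01]
shaker_foot 0.71 [4.879e+02 6.950e+01 2.000e-01]
shaker_foot 0.68 [ 433.9 -147.4  147.1]
130 [413. 124.]
155 [411. 134.]
173 [410. 141.]
200 [409. 152.]
210 [408. 156.]
```

View pics/s3.png

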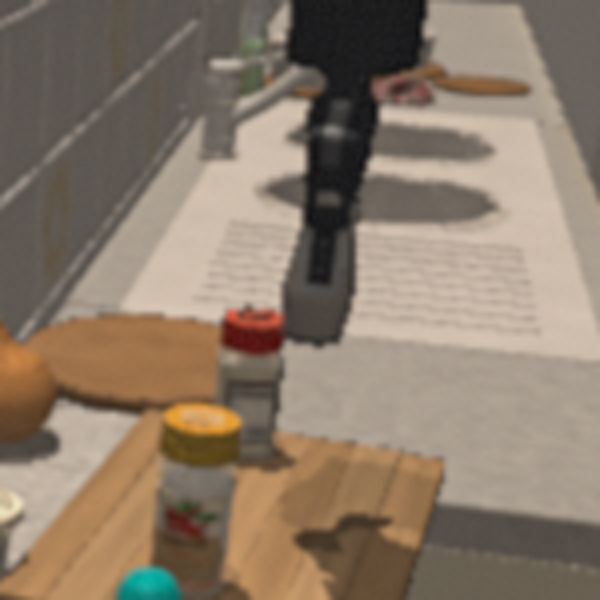

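```bash
cat >> h.py <<'E'
W=np.array([549,207.5,70.]); T=Ro.from_euler("xyz",[np.pi,0,3.106])*Ro.from_rotvec([0,-np.radians(35),0])
def goal(k): 
    n=-T.as_matrix()[:,2]; print("n",n.round(3)); plan(W+n*k,T.as_euler("xyz"))
E
python3 -c "
from h import *
goal(357)"
```

```text
n [-0.573  0.02   0.819]
shift m [ 0.0993  0.3621 -0.0089] rotvec [-0.0012 -0.6143 -0.0031] t 9.75 F [-0.8  0.3 -1.1] w 0.44467358840362414
tcp [ 429.5 -150.9  353.2] [-3.141e+00 -3.000e-03  3.103e+00] j [-0.52  0.07  0.8   2.13 -0.06  0.97  1.85]
```

Call:
servo_tool --increments '[[[0.012,0.04,-0.005],[0,0,0],255],[[0.025,0.09,-0.012],[0,-0.1,0],255],[[0.039,0.14,-0.015],[0,-0.2,0],255],[[0.052,0.19,-0.015],[0,-0.3,0],255],[[0.066,0.24,-0.015],[0,-0.4,0],255],[[0.08,0.29,-0.012],[0,-0.5,0],255],[[0.09,0.335,-0.01],[0,-0.58,-0.003],255],[[0.099,0.362,-0.009],[0,-0.611,-0.003],255]]'

```text
clock: 10.55
tcp_pos: [348.4, 199.7, 362.7]
orientation: [-3.138, 0.608, 3.105]
force: [0.8, -1.4, -0.5]
gripper_width: 0.443
```

```bash
python3 -c "
from h import *
goal(310)"
```

```text
n [-0.573  0.02   0.819]
shift m [0.0038 0.0151 0.0446] rotvec [-0.0046 -0.0028 -0.0007] t 10.55 F [ 0.8 -1.4 -0.5] w 0.44313452586757407
tcp [348.4 199.7 362.7] [-3.138  0.608  3.105] j [-0.72 -0.16 -0.06  2.36  0.76  0.64  0.2 ]
```

Call:
servo_tool --increments '[[[0.002,0.008,0.02],[0,0,0],255],[[0.004,0.015,0.035],[0,0,0],255],[[0.004,0.015,0.045],[0,0,0],255],[[0.004,0.015,0.045],[0,0,0],255],[[0.004,0.015,0.045],[0,0,0],255],[[0.004,0.015,0.045],[0,0,0],255]]'

```text
clock: 11.15
tcp_pos: [372.4, 213.4, 325.5]
orientation: [-3.14, 0.608, 3.105]
force: [0.4, 0.2, -1.7]
gripper_width: 0.451
```

```bash
python3 - <<'E'
from h import *
d=vision.camera("side"); c=vision.camera("top")
goal(307)
for k in(c,d):
  for n in("shaker_centre","shaker_foot","reader_window"):
    for t in finder.tip_of(n,k)[:2]: print(n,round(t["p"],2),np.round(t["point"],1))
s=telemetry.read_state(); R=Ro.from_euler("xyz",s["orientation"]).as_matrix()
f=s["tcp_pos"]+R[:,2]*207; print("foot",f,px(d,f),px(c,f),"W px",px(d,W),px(c,W))
o=np.hstack([cv2.resize(k["img"][y:y+130,x:x+130,::-1],(390,390),interpolation=cv2.INTER_CUBIC) for k,x,y in((c,170,170),(d,280,160))])
cv2.imwrite("pics/f1.png",o)
E
```

```text
n [-0.573  0.02   0.819]
shift m [0.0019 0.0002 0.0039] rotvec [-0.0015 -0.0018 -0.0008] t 11.25 F [-0.3  0.5 -1.7] w 0.44617312279302473
tcp [372.4 213.6 325.8] [-3.141  0.609  3.105] j [-0.7  -0.03 -0.06  2.34  0.89  0.56  0.07]
shaker_centre 0.74 [467.4 211.7 194.6]
shaker_centre 0.66 [485.5  71.1  43.6]
shaker_foot 0.63 [493.9 210.5 160.2]
shaker_foot 0.56 [493.5  65.5   0. ]
reader_window 0.6 [551.9 209.8  70.3]
reader_window 0.47 [784.  -19.6   3.9]
shaker_centre 0.76 [493.2  68.3  42.8]
shaker_centre 0.72 [464.2 203.3 189.4]
shaker_foot 0.71 [489.6  66.3  -2.2]
shaker_foot 0.63 [493.  207.5 157.8]
reader_window 0.77 [549.  207.1  72.2]
foot [490.48779464 209.40684045 155.55080745] [356. 215.] [218. 240.] W px [320. 252.] [227. 219.]
```

View pics/f1.png

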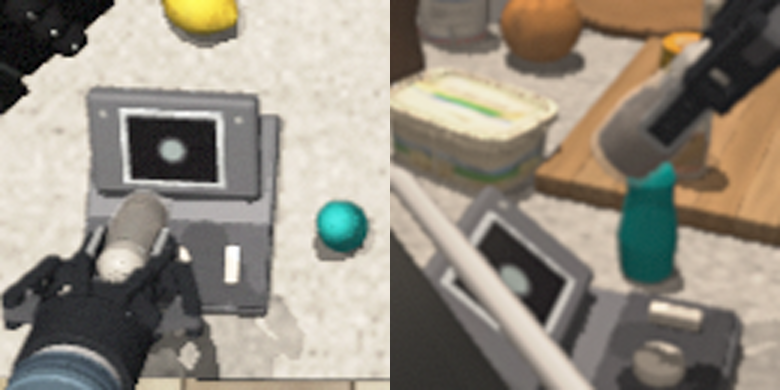

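Call:
servo_tool --increments '[[[0.002,0,0.003],[0,0,0],255],[[0.002,0,0.003],[0,0,0],255],[[0.002,0,0.003],[0,0,0],255],[[0.002,0,0.003],[0,0,0],255],[[0.002,0,0.003],[0,0,0],255],[[0.002,0,0.003],[0,0,0],255],[[0.002,0,0.003],[0,0,0],255],[[0.002,0,0.003],[0,0,0],255]]'

```text
clock: 12.35
tcp_pos: [372.4, 213.9, 321.5]
orientation: [-3.14, 0.608, 3.106]
force: [-0.5, -0.5, -2.0]
gripper_width: 0.446
```

```bash
python3 -c "
from h import *
goal(307); print(np.abs(telemetry.read_state()['qvel']).max()); hand_in()"
```

```text
n [-0.573  0.02   0.819]
shift m [-0.0005 -0.0001  0.0004] rotvec [-0.0018 -0.0028  0.0003] t 12.35 F [-0.5 -0.5 -2. ] w 0.44595604096355596
tcp [372.4 213.9 321.5] [-3.14   0.608  3.106] j [-0.7  -0.02 -0.06  2.35  0.9   0.55  0.05]
0.001886916335380704
the job is handed in; nothing more can be done
```

The job is done and handed in at about 12.4 s. I pressed the round key, then the square key, each down and released. I then picked the clear glass shaker off the board and left it held in front of the reader's window, dome away. `hand_in` gives no verdict, so this rests on my own checks.

- **Keys:** I could not read the key joints. The push force reached about 9 N on the round key and 16 N on the square key, both above the 5 N spring, which points to full presses. I kept clear of the bar key.
- **Final hold:** The foot is about 100 mm from the window, within roughly 5 mm of its centre line. The tool is within 0.2° of the pose I worked out for the window; a tilt of the shaker in the jaws was not measured. The arm was still, with joint speeds below 0.002 rad/s.
- **Grip:** The grip is set to 40 N and the jaws stayed at about 38 mm. That is narrower than the shaker's 44 mm, probably because they grip a narrower part of the body. There was no sign of slipping.
- **Disagreements:** The finder and arm-based foot positions differed by about 4 mm just before a final 4 mm move. I did not take another picture after that move.
- **Bystanders:** In the pictures they looked undisturbed, but I did not measure them again.

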